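Seat the sample canister and roll its label to the front

ROBOT

A 6-joint arm with a two-finger parallel gripper is mounted at the origin on the work surface. World frame = base frame: x ahead of the robot, y to its left, z up, the work surface at z = 0. Lengths are in m, angles in rad, forces in N, time in s.
With the tool pointing down it reaches from about 0.25 to 0.8 m from the base axis. Payload 8.5 kg.
Tool frame: the origin (TCP) lies between the finger pads; the fingertips stand 11 mm ahead of it and the grasp point (between the pads) lies 8 mm behind it (ctrl.finger_overhang is the z of the fingertips in the tool frame, in m); z points along the fingers, y is the line along which they close (so a half turn about z gives the same grasp; the last joint's range is limited). The gripper opens to 85 mm and grips with 20 to 120 N. Pads are 22 mm wide; open, the fingers measure 114 mm over their backs; the gripper's body (76 mm by 85 mm) begins 54 mm behind the grasp point. The pads swing forward as they close: fully open they stand 13 mm farther back than shut.
Start: joints at [1.35, 0.238, -0.013, 1.319, 0, 1.571], TCP at [0.115, 0.512, 0.242] pointing down, gripper open.
Joint ranges: [-2.66, 2.66], [-1.03, 1.9], [-1.14, 1.46], [-1.82, 2.27], [-1.45, 1.34], [-3.14, 3.14]. Speed limits (rad/s): [2.22, 2.22, 2.79, 3.14, 3.14, 3.14].

INTERFACE

Orientations are given as a unit quaternion [w, x, y, z].
In Python, from workcell import ctrl, optics gives the robot as it stands. The module is installed in compiled form; this text tells all that it offers.
- The arm moves only by the shell command python3 -m handwheel 'ROWS'. ROWS is JSON, a list of rows, each a list of 7 numbers: the turn, a rotation vector about the tool's x, y, z in rad, then the shift along the tool's x, y, z in mm, then the finger opening in mm, from 0 to 85.4. A call has 1 to 20 rows; each row shifts and turns the commanded pose from where the row before left it, along the tool's axes as they then stand; what a row does not reach is not made up. A row lasts 1/12 s, in which the tool goes at most 41.7 mm and 7.16 degrees, less where a joint would pass 70% of its speed; a pose out of reach is approached as far as the arm can. A call with a gripper value outside its range is refused whole. The fingers move at their own pace and stop on an object; the grip force is fixed at half the most. Time passes only in rows, so rows that do not move let the fingers close. It gives the time, the measured TCP pose, the force, the opening and the grip force at its end, in the units of the state.
- ctrl.sense(): the state, without advancing time (a new reading comes with each control period).
- optics.grab_frame(name): name is "side" or "top" or "wrist"; returns a dict with "pixels" (400x640x3 uint8, red, green, blue), "z_map" (400x640 float32, m along the optical axis (not along the pixel's ray), 0 where there is no reading), "fx", "fy", "cx", "cy" (pixels), "R" (3x3) and "t" (3): a world point X has camera coordinates R X + t; the wrist camera has in their place "mount" (4x4, takes a point from camera to tool coordinates, whose origin is the TCP and whose axes are the flange's). Camera axes: x right, y down, z forward; pixel columns grow to the right and rows downward; lengths in m; the calibration is good to about 2 mm. The wrist camera is an equidistant fisheye: a pixel r from the principal point sees the ray r / f radians off the axis. A picture is of the moment at which its call begins: read the wrist's pose just before it.
- ctrl.hand_in(): hands the job in; it is judged then, once.
The state is a dict: "time": time; "joint_positions": joint angles; "qd": joint speeds; "tau": joint torques, N m; "position": TCP position; "ee_rot": TCP orientation; "contact_force": force on the tool from outside, world axes, zero at the start; "torque": the same for the moment, N m; "finger_gap": finger opening in m; "grip_force": force on a finger pad.
Only numpy, scipy, OpenCV 4.12 (cv2) and the standard library are available. Lean on these libraries where they do the work, as an engineer would, in place of code of your own. Each camera call takes 0.05 s, during which the arm holds its last target. There are 200 camera calls.

TASK

Push the big aluminium sample canister along the blue cradle until it sits home and press it there squarely against both white rollers with about 15 N for half a second, so that it beds in; only then roll it round there, with a fingertip pressed to its side wall, until its label (red stripe on the lid above it) faces straight out of the cradle's open front, where the green arrow is printed. Leave it standing home against the rollers with the label to the front. Go gently, never touching it with more than about 25 N, and leave everything else where it is.

Things in the scene. Friction and masses are not known exactly. Their poses are not given: they have to be found in the camera images.
- canister_centre (a point): Centre, half-way up, of the loose aluminium canister: a dented round tin, out of round (95 to 100 mm across, its wall 47.5 to 50 mm from the centre; which way is not known), 70 mm tall (straight wall 66 mm, then a dark lid of 86 mm diameter), upright, 0.56 to 0.91 kg. Too wide to grip; stands on the cradle plate with dry friction. The thin wall must not be touched with over 25 N.
- label (a point): Middle of the label's face, on the canister's side wall, 49 mm from its centre, 35 mm above its underside. The label is white with a red band and wraps 70 degrees of the wall; a radial red stripe 32 x 12 mm on the dark lid points to it from the lid's middle.
- seat (a point): Where the canister's centre lies (to 3 mm or so, as it is out of round) when it is home, touching both rollers: 41 mm above the table, fixed to the cradle. +x points from the cradle's open front to the rollers, z up.
- front_mark (a point): Where the middle of the label (point label) lies, to 3 mm, when the canister is home and its label faces straight out of the front: 49 mm straight in front of the seat, at the same height. A green arrow printed on the front edge of the plate lies ahead of it, 112 to 136 mm from the seat.
- amber_jar: Bystander beside the cradle: small amber jar, 42 mm diameter, 60 mm tall; origin under its centre.
- lens_ring: Bystander beside the cradle: dark ring, 50 mm diameter, 16 mm tall; origin under its centre.
- cuvette_box: Bystander: blue box 110 x 55 x 30 mm; origin under its centre.
- screwdriver: Bystander: red-handled screwdriver lying flat, 170 mm long.
- optical_post: Bystander: steel post 25 mm diameter, 75 mm tall, upright; origin under its centre.
- filter_tin: Bystander: yellow tin 56 mm diameter, 24 mm tall; origin under its centre.
- cradle: Fixed blue plate 215 x 180 mm, its top 6 mm above the table, from 140 mm in front to 75 mm behind its origin, which lies 2 mm in front of the seat at table height: x from the open front to the rollers. Two free-turning upright white rollers: radius 12 mm, 9 to 59 mm high (bridges to 67 mm), axes 31 mm behind the origin and 53.7 mm to either side. A dark bar 46 mm tall stands 58 to 72 mm behind it. Front and sides are open.
- roller_left: The upright white roller on the left, seen from the open front; 24 mm diameter, 50 mm tall, origin on its axis at its lower end, 9 mm above the table. It turns freely and gives no other way.
- roller_right: The upright white roller on the right, seen from the open front; 24 mm diameter, 50 mm tall, origin on its axis at its lower end, 9 mm above the table. It turns freely and gives no other way.
- canister: The same canister; origin under its centre, x axis pointing away from the label, z up.
There are look-alikes about, which are no part of the job. Of the things that look like the canister, the larger one is meant.

How it is judged:
On the way, in this order (a step that is already met when the one before it is completed fails the run):
1. the canister is home (centre within 6 mm of the seat) and pressed against both rollers, each loaded with more than 1 N and one of them with more than 5 N, its label not yet to the front (horizontal distance between canister_centre and seat below 0.006 m and contact force between canister and roller_left above 1 N and contact force between canister and roller_right above 1 N and (contact force between canister and roller_left above 5 N or contact force between canister and roller_right above 5 N)), for 0.2 s.
2. home, the label has been rolled to the front (within 0.15 rad, about 8.5 degrees, of straight out) (horizontal distance between canister_centre and seat below 0.006 m and angle between the x axis of canister and the x axis of cradle, either way round below 0.15 rad and horizontal distance between label and front_mark below 0.014 m), for 0.2 s.
At the end, for the whole second after the job is handed in: The canister stands upright and at rest, its centre within 6 mm of the seat (home against the rollers), and its label faces straight out of the cradle's front to within 0.15 rad (about 8.5 degrees), its middle within 14 mm of the front mark (all of step 2 and angle between canister's own z axis and vertical below 0.05 rad and linear speed of canister below 0.01 m/s and angular speed of canister below 0.05 rad/s); the robot touches nothing.
It fails at once if the fingers or the arm touch the canister with more than 25 N (contact force between any of the fingers, the arm and canister above 25 N).
It fails at once if the canister is tipped by more than about 11 degrees (angle between canister's own z axis and vertical above 0.2 rad).
It fails at once if a bystander is moved by more than 20 mm (distance of any of amber_jar, lens_ring, cuvette_box, screwdriver, optical_post, filter_tin from where it was at the start of the episode above 0.02 m).
It also fails if it takes over 72 s, if anything falls off the work surface, if the arm or the gripper's body presses on something with over 40 N, if the wrist force passes 120 N, or if a joint passes its speed limit or range.

## Working session

There is one attempt and no reset: what is moved stays moved. The work goes in short steps, Python scripts to look and compute and a shell command to move; the robot and the scene stay as the last step left them, time stands still between calls to the robot, and variables do not carry over. Pictures are saved under pics/ and viewed, at most 10 in all, crops included, and the job is handed in when it is done.

```bash
mkdir -p pics
cat > h.py <<'E'
import numpy as np, cv2
from workcell import ctrl, optics
def save(f,n,crop=None,s=1):
    im=f["pixels"][:,:,::-1]
    if crop: x0,y0,x1,y1=crop; im=im[y0:y1,x0:x1]
    cv2.imwrite("pics/"+n,cv2.resize(im,None,fx=s,fy=s,interpolation=cv2.INTER_CUBIC))
def onplane(f,u,v,z):
    d=np.array([(u-f["cx"])/f["fx"],(v-f["cy"])/f["fy"],1]);R=np.array(f["R"]);t=np.array(f["t"])
    c=-R.T@t; r=R.T@d; return c+r*(z-c[2])/r[2]
E
python3 - <<'E'
from h import *
import pickle
f=optics.grab_frame("top");g=optics.grab_frame("side")
pickle.dump((f,g),open("fg.pkl","wb"))
save(f,"top.png");save(g,"side.png")
s=ctrl.sense();print({k:np.round(v,3) for k,v in s.items()}, ctrl.finger_overhang)
E
```

```text
{'time': np.float64(0.1), 'joint_positions': array([ 1.35 ,  0.239, -0.014,  1.319, -0.   ,  1.571]), 'qd': array([-0.001, -0.002,  0.003,  0.001,  0.001,  0.   ]), 'tau': array([ 0.0000e+00, -5.3972e+01,  3.4700e+01,  1.3000e-02,  0.0000e+00,
        0.0000e+00]), 'position': array([0.115, 0.512, 0.242]), 'ee_rot': array([-0.   ,  0.11 ,  0.994, -0.001]), 'contact_force': array([-0.204,  0.005, -0.358]), 'torque': array([-0.037, -0.021, -0.007]), 'grip_force': np.float64(0.0), 'finger_gap': np.float64(0.085)} 0.011
```

View pics/top.png

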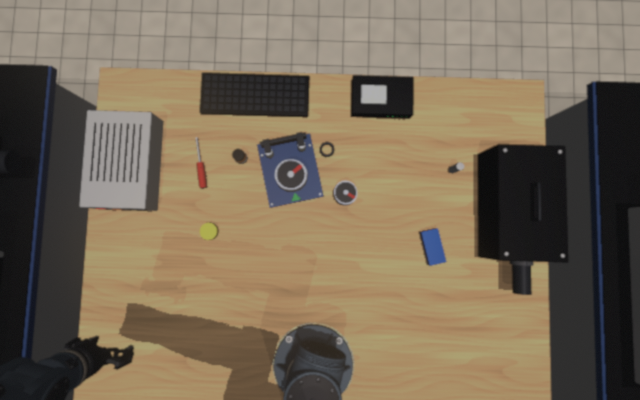

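View pics/side.png

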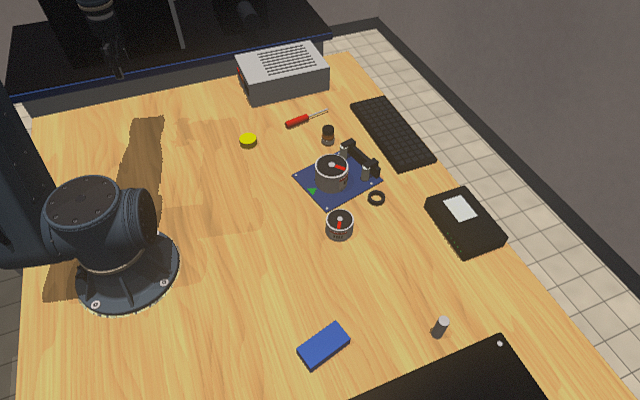

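The top view shows the cradle at about (290,170) with the canister at (291,174). Its stripe points up-right, there is a smaller look-alike at (345,193), and the green arrow is at (296,197). Next is an enlarged crop of the cradle.

Run:
```python
from h import *
import pickle
f,g=pickle.load(open("fg.pkl","rb"))
save(f,"topc.png",(225,120,375,220),5.3)
for n,u,v,z in [("can",291,174,.076),("arrow",296,197,.006),("rl",267,148,.067),("rr",301,141,.067)]: print(n,onplane(f,u,v,z).round(4))
```

```text
can [0.5918 0.0866 0.076 ]
arrow [0.5269 0.0724 0.006 ]
rl [0.6731 0.1654 0.067 ]
rr [0.6986 0.0595 0.067 ]
```

View pics/topc.png

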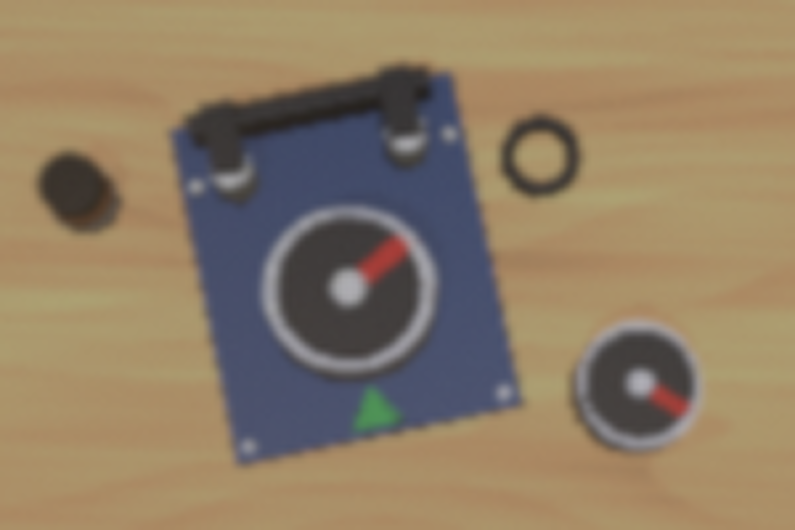

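The crop shows the plate corners at (172,130), (450,73), (523,405) and (238,465). The lid centre is (348,288), the stripe end is (405,242) and the arrow is (375,410).

Run:
```python
from h import *
import pickle
f,g=pickle.load(open("fg.pkl","rb"))
P=lambda x,y,z: onplane(f,225+(x+.5)/5.3-.5,120+(y+.5)/5.3-.5,z)[:2]
c=np.array([P(172,130,.006),P(450,73,.006),P(523,405,.006),P(238,465,.006)])
loc=np.array([[75,90],[75,-90],[-140,-90],[-140,90]])/1000
A=loc-loc.mean(0);B=c-c.mean(0)
H=A.T@B;U,S,V=np.linalg.svd(H);R=(U@V).T
o=c.mean(0)-R@loc.mean(0);th=np.arctan2(R[1,0],R[0,0])
print("origin",o.round(4),"th",th.round(4),np.degrees(th),"res",(c-(loc@R.T+o)).round(4))
seat=o+R@[.002,0];print("seat",seat.round(4))
L=lambda p:(R.T@(p-seat)*1000).round(1)
print("arrow",L(P(375,410,.006)))
can=P(348,288,.076);tip=P(405,242,.076);print("can",can.round(4),L(can));d=R.T@(tip-can);print("label ang in cradle",np.degrees(np.arctan2(d[1],d[0])))
print("jar",L(P(72,185,.06)),"ring",L(P(540,156,.016)),"small",L(P(640,383,.06)))
```

```text
origin [0.6468 0.1034] th 0.238 13.636540273862165 res [[-0.0004 -0.0017]
 [-0.0016  0.0014]
 [ 0.0008  0.0008]
 [ 0.0011 -0.0004]]
seat [0.6487 0.1039]
arrow [-125.2    0.2]
can [0.5919 0.0889] [-58.8  -1.1]
label ang in cradle -62.640768124562776
jar [ 38.2 147.5] ring [   6.8 -131.5] small [-147.1 -157.6]
```

```bash
cat >> h.py <<'E'
seat=np.array([.6487,.1039]);th=.238;Rc=np.array([[np.cos(th),-np.sin(th)],[np.sin(th),np.cos(th)]])
from scipy.spatial.transform import Rotation as Ro
def st():
    s=ctrl.sense();p=np.array(s["position"]);q=np.array(s["ee_rot"])
    T=Ro.from_quat(q[[1,2,3,0]]).as_matrix()
    F=np.array(s["contact_force"])
    yaw=np.degrees(np.arctan2(T[1,0],T[0,0])-th)%360
    print("t",round(float(s["time"]),2),"loc mm",(Rc.T@(p[:2]-seat)*1000).round(1),"z",round(p[2]*1000,1),"yaw_loc",yaw.round(1),"tilt",T[:,2].round(3),"F loc",(Rc.T@F[:2]).round(1),F[2].round(1),"Fr/Ft tool",(T.T@F).round(1),"q",np.round(s["joint_positions"],2))
    return p,T
def go(lx,ly,z):
    p,T=st();t=np.r_[seat+Rc@[lx/1000,ly/1000],z/1000]
    print("tool shift",(T.T@(t-p)*1000).round(1))
E
python3 -m handwheel '[[0,0,-0.1143,0,0,0,0],[0,0,-0.1143,0,0,0,0],[0,0,-0.1143,0,0,0,0],[0,0,-0.1143,0,0,0,0],[0,0,0,-18.84,-34.9,0,0],[0,0,0,-18.84,-34.9,0,0],[0,0,0,-18.84,-34.9,0,0],[0,0,0,-18.84,-34.9,0,0],[0,0,0,-18.84,-34.9,0,0],[0,0,0,-18.84,-34.9,0,0],[0,0,0,-18.84,-34.9,0,0],[0,0,0,-18.84,-34.9,0,0],[0,0,0,-18.84,-34.9,0,0],[0,0,0,-18.84,-34.9,0,0],[0,0,0,-18.84,-34.9,0,0],[0,0,0,-18.84,-34.9,0,0],[0,0,0,-18.84,-34.9,0,0],[0,0,0,-18.84,-34.9,0,0],[0,0,0,-18.84,-34.9,0,0]]'; python3 -c "
from h import *
go(-140,-1,90)"
```

```text
time: 1.68
position: [0.5132, 0.0675, 0.2421]
ee_rot: [-0.0, -0.118, 0.993, -0.0]
contact_force: [1.1, 1.7, -0.6]
finger_gap: 0.0001
grip_force: 0.0
t 1.68 loc mm [-140.3   -3.4] z 242.1 yaw_loc 179.9 tilt [-0. -0. -1.] F loc [1.5 1.4] -0.6 Fr/Ft tool [-1.5  1.4  0.6] q [ 0.13  0.23 -0.03  1.31 -0.   -0.11]
tool shift [ -0.3   2.4 152.1]
```

```bash
cat >> h.py <<'E'
def wpt(f,p,T,u,v,z):
    """wrist fisheye pixel -> cradle-local mm on plane z"""
    x,y=u-f["cx"],v-f["cy"];r=np.hypot(x,y);a=r/f["fx"]
    d=np.array([np.sin(a)*x/r,np.sin(a)*y/r,np.cos(a)]);M=np.array(f["mount"])
    c=p+T@M[:3,3];d=T@M[:3,:3]@d
    X=c+d*(z-c[2])/d[2];return (Rc.T@(X[:2]-seat)*1000).round(1)
E
python3 - <<'E'
from h import *
import pickle
p,T=st();f=optics.grab_frame("wrist");pickle.dump((f,p,T),open("w.pkl","wb"))
save(f,"w1.png",None,1.25);print(f["fx"],f["cx"],f["cy"])
E
```

```text
t 1.68 loc mm [-140.3   -3.4] z 242.1 yaw_loc 179.9 tilt [-0. -0. -1.] F loc [1.5 1.4] -0.6 Fr/Ft tool [-1.5  1.4  0.6] q [ 0.13  0.23 -0.03  1.31 -0.   -0.11]
309.70691628693146 323.7959354089043 197.93702419716962
```

View pics/w1.png

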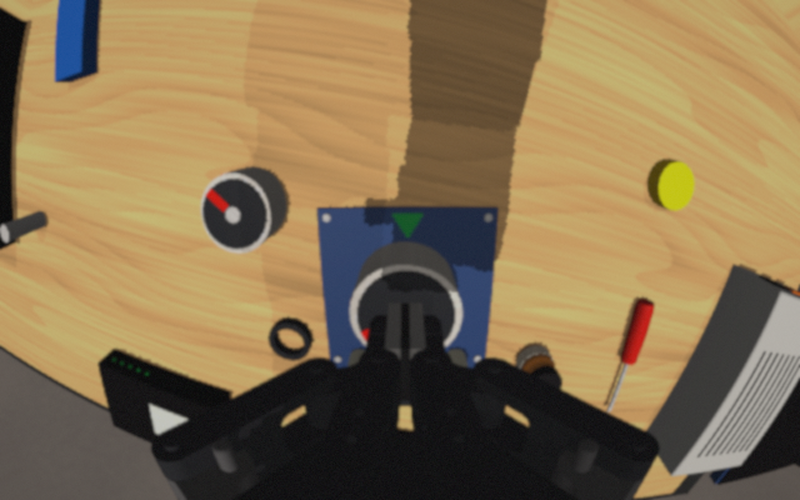

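The wrist view shows the plate's front corners at (318,208) and (497,208), with the front edge level. The arrow is at (408,225), and the lid rim spans x = 350 to 463.

```bash
python3 - <<'E'
from h import *
import pickle
f,p,T=pickle.load(open("w.pkl","rb"))
for n,u,v,z in [("FL",497,208,.006),("FR",318,208,.006),("arrow",408,225,.006),("rimR",350,312,.072),("rimL",463,312,.072)]: print(n,wpt(f,p,T,u/1.25,v/1.25,z))
E
python3 -m handwheel '[[0,0,0,0,1.2,35,0],[0,0,0,0,1.2,35,0],[0,0,0,0,0,35,0],[0,0,0,0,0,35,0],[0,0,0,0,0,35,0],[0,0,0,0,0,32,0],[0,0,0,0,0,0,0],[0,0,0,0,0,0,0],[0,0,0,0,0,0,0]]'; python3 -c "
from h import *
st()"
```

```text
FL [-140.8   88.3]
FR [-141.1  -88.8]
arrow [-1.231e+02  1.000e-01]
rimR [-61.4 -51.7]
rimL [-61.1  48.2]
time: 2.48
position: [0.5126, 0.0719, 0.0367]
ee_rot: [0.001, -0.118, 0.993, -0.0]
contact_force: [-0.0, 0.1, -0.1]
finger_gap: 0.0002
grip_force: 0.0
t 2.48 loc mm [-139.8    1. ] z 36.7 yaw_loc 179.9 tilt [ 0.001  0.    -1.   ] F loc [0.  0.1] -0.1 Fr/Ft tool [-0.   0.1  0.1] q [ 0.14  0.38 -0.38  0.81 -0.   -0.1 ]
```

```bash
python3 -m handwheel '[[0,0,0,-7,-2,0,0],[0,0,0,-7,0,0,0],[0,0,0,-2,0,0,0],[0,0,0,-1.5,0,0,0],[0,0,0,-1.5,0,0,0],[0,0,0,-1.5,0,0,0],[0,0,0,-1.5,0,0,0],[0,0,0,-1.5,0,0,0],[0,0,0,-1.5,0,0,0]]'; python3 -c "
from h import *
st()"
```

```text
time: 3.23
position: [0.5345, 0.0752, 0.0349]
ee_rot: [-0.002, -0.118, 0.993, -0.0]
contact_force: [-6.4, -1.8, 2.7]
finger_gap: 0.0002
grip_force: 0.0
t 3.23 loc mm [-117.7   -0.9] z 34.9 yaw_loc 179.9 tilt [-0.004 -0.001 -1.   ] F loc [-6.7 -0.3] 2.7 Fr/Ft tool [ 6.7 -0.3 -2.6] q [ 0.14  0.42 -0.32  0.83 -0.   -0.1 ]
```

```bash
python3 -m handwheel '[[0,0,0,-1.5,0,0,0],[0,0,0,-2,0,0,0],[0,0,0,-3,0,0,0],[0,0,0,-3,0,0,0],[0,0,0,-3,0,0,0],[0,0,0,-3,0,0,0],[0,0,0,-3,0,0,0]]'; python3 -c "
from h import *
st()"
```

```text
time: 3.82
position: [0.5528, 0.0796, 0.0348]
ee_rot: [-0.002, -0.118, 0.993, -0.0]
contact_force: [-5.4, -1.5, 1.8]
finger_gap: -0.0
grip_force: 0.0
t 3.82 loc mm [-99.  -1.] z 34.8 yaw_loc 179.9 tilt [-0.004 -0.001 -1.   ] F loc [-5.6 -0.2] 1.8 Fr/Ft tool [ 5.6 -0.2 -1.8] q [ 0.14  0.44 -0.28  0.85 -0.   -0.09]
```

```bash
python3 -m handwheel '[[0,0,0,-3,0,0,0],[0,0,0,-3,0,0,0],[0,0,0,-3,0,0,0],[0,0,0,-3,0,0,0],[0,0,0,-3,0,0,0],[0,0,0,-3,0,0,0],[0,0,0,-3,0,0,0],[0,0,0,-3,0,0,0],[0,0,0,-2,0,0,0],[0,0,0,-2,0,0,0],[0,0,0,-2,0,0,0]]'
python3 - <<'E'
from h import *
st(); f=optics.grab_frame("top"); save(f,"t2.png",(225,120,375,220),5.3)
E
```

```text
time: 4.73
position: [0.5819, 0.0866, 0.0348]
ee_rot: [-0.002, -0.118, 0.993, -0.0]
contact_force: [-5.8, -1.6, 1.3]
finger_gap: 0.0003
grip_force: 0.0
t 4.73 loc mm [-69.   -1.1] z 34.8 yaw_loc 179.9 tilt [-0.004 -0.001 -1.   ] F loc [-6.  -0.2] 1.3 Fr/Ft tool [ 6.  -0.2 -1.2] q [ 0.15  0.49 -0.2   0.89 -0.   -0.09]
```

View pics/t2.png

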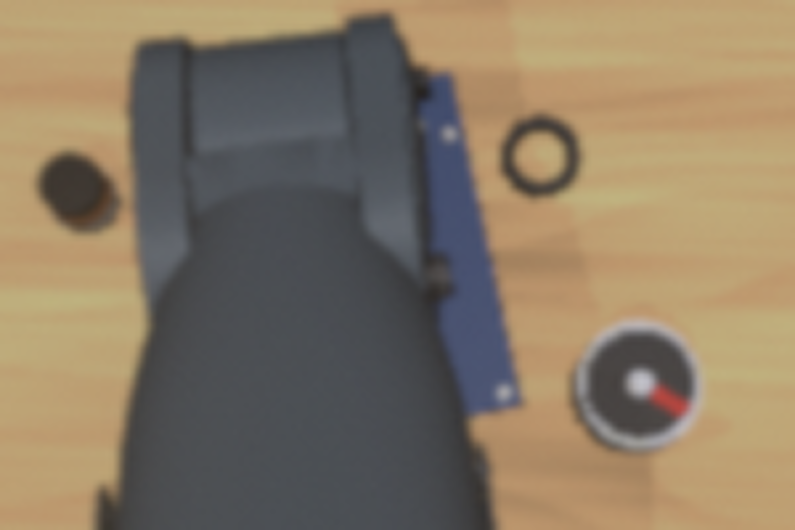

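The arm hides the cradle in this view, so I'll use the side camera for later checks. I'll keep going until the force rises.

```bash
python3 -m handwheel '[[0,0,0,-2,0,0,0],[0,0,0,-2,0,0,0],[0,0,0,-1,0,0,0],[0,0,0,-1,0,0,0]]'; python3 -c "
from h import *
st()"; python3 -m handwheel '[[0,0,0,-1,0,0,0],[0,0,0,-1,0,0,0]]'; python3 -c "
from h import *
st()"
```

```text
time: 5.12
position: [0.5875, 0.0874, 0.0347]
ee_rot: [-0.002, -0.118, 0.993, -0.001]
contact_force: [-7.5, -6.0, 2.7]
finger_gap: -0.0002
grip_force: 0.0
t 5.12 loc mm [-63.3  -1.6] z 34.7 yaw_loc 179.9 tilt [-0.004 -0.002 -1.   ] F loc [-8.7 -4.1] 2.7 Fr/Ft tool [ 8.7 -4.1 -2.7] q [ 0.15  0.49 -0.18  0.9  -0.   -0.09]
time: 5.28
position: [0.5891, 0.0876, 0.0346]
ee_rot: [-0.002, -0.117, 0.993, -0.001]
contact_force: [-13.3, -7.3, 5.3]
finger_gap: 0.0002
grip_force: 0.0
t 5.28 loc mm [-61.8  -1.8] z 34.6 yaw_loc 179.9 tilt [-0.005 -0.003 -1.   ] F loc [-14.6  -4. ] 5.3 Fr/Ft tool [14.6 -4.  -5.2] q [ 0.15  0.5  -0.18  0.9  -0.   -0.09]
```

```bash
python3 -m handwheel '[[0,0,0,0,-0.5,0,0],[0,0,0,0,-0.5,0,0]]'; python3 -c "
from h import *
st()"
```

```text
time: 5.45
position: [0.5891, 0.0873, 0.0346]
ee_rot: [-0.002, -0.118, 0.993, -0.0]
contact_force: [-9.9, -1.5, 3.0]
finger_gap: -0.0
grip_force: 0.0
t 5.45 loc mm [-61.8  -2. ] z 34.6 yaw_loc 179.9 tilt [-0.005 -0.001 -1.   ] F loc [-10.    0.9] 3.0 Fr/Ft tool [10.   0.8 -2.9] q [ 0.15  0.5  -0.18  0.9  -0.   -0.09]
```

```bash
python3 -m handwheel '[[0,0,0,-0.7,0,0,0],[0,0,0,-0.5,0,0,0],[0,0,0,0,0,0,0]]'; python3 -c "
from h import *
st()"
```

```text
time: 5.7
position: [0.5893, 0.0872, 0.0344]
ee_rot: [-0.003, -0.118, 0.993, -0.001]
contact_force: [-11.7, -5.5, 3.0]
finger_gap: 0.0001
grip_force: 0.0
t 5.7 loc mm [-61.7  -2.2] z 34.4 yaw_loc 179.9 tilt [-0.007 -0.002 -1.   ] F loc [-12.7  -2.6] 3.0 Fr/Ft tool [12.7 -2.6 -2.9] q [ 0.15  0.5  -0.18  0.9  -0.   -0.09]
```

```bash
python3 -m handwheel '[[0,0,0,-0.5,-0.4,0,0],[0,0,0,0,0,0,0],[0,0,0,0,0,0,0],[0,0,0,0,0,0,0],[0,0,0,0,0,0,0],[0,0,0,0,0,0,0],[0,0,0,0,0,0,0]]'
python3 - <<'E'
from h import *
st(); f=optics.grab_frame("side"); save(f,"s2.png",(280,110,420,230),5)
E
```

```text
time: 6.28
position: [0.5893, 0.0871, 0.0343]
ee_rot: [-0.004, -0.118, 0.993, -0.0]
contact_force: [-14.5, -3.8, 4.5]
finger_gap: -0.0
grip_force: 0.0
t 6.28 loc mm [-61.7  -2.4] z 34.3 yaw_loc 179.9 tilt [-0.007 -0.002 -1.   ] F loc [-15.   -0.3] 4.5 Fr/Ft tool [15.1 -0.3 -4.4] q [ 0.15  0.5  -0.18  0.9  -0.   -0.09]
```

View pics/s2.png

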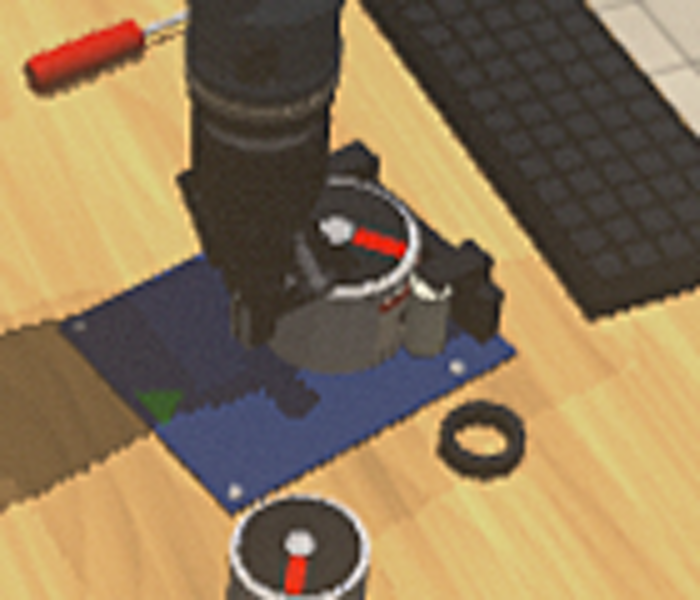

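The side view shows the canister touching the right roller, lid centre at crop (338,229) and stripe end at (405,248). The red edge of the label is near (395,300).

```bash
cat >> h.py <<'E'
def side(cx,cy,tx,ty,f=None,crop=(280,110),s=5):
    import pickle
    f=f or pickle.load(open("fg.pkl","rb"))[1]
    q=[ (Rc.T@(onplane(f,crop[0]+(x+.5)/s-.5,crop[1]+(y+.5)/s-.5,.076)[:2]-seat)*1000) for x,y in ((cx,cy),(tx,ty))]
    d=q[1]-q[0];print("side centre",q[0].round(1),"label ang",np.degrees(np.arctan2(d[1],d[0])).round(1),"len",np.hypot(*d).round(1))
E
python3 -c "
from h import *
side(338,229,405,248)"
python3 -m handwheel '[[0,0,0.0524,0.3,3.2,0,0],[0,0,0.0524,0,3.2,0,0],[0,0,0.0524,0,3.2,0,0]]'; python3 -c "
from h import *
st()"
```

```text
side centre [ 0.4 -3.1] label ang -57.9 len 41.5
time: 6.58
position: [0.5879, 0.0965, 0.0341]
ee_rot: [-0.003, -0.038, 0.999, -0.001]
contact_force: [-10.6, -3.3, -0.3]
finger_gap: -0.0
grip_force: 0.0
t 6.58 loc mm [-60.9   7.2] z 34.1 yaw_loc 170.7 tilt [-0.007 -0.002 -1.   ] F loc [-11.1  -0.7] -0.3 Fr/Ft tool [10.8 -2.5  0.4] q [ 0.16  0.5  -0.18  0.9  -0.    0.09]
```

```bash
python3 -m handwheel '[[0,0,0.0524,0,3.2,0,0],[0,0,0.0524,0,3.2,0,0],[0,0,0.0524,0,3.2,0,0],[0,0,0.0524,0,3.2,0,0]]'; python3 -c "
from h import *
st()"
```

```text
time: 6.92
position: [0.5877, 0.1101, 0.034]
ee_rot: [-0.003, 0.066, 0.998, -0.0]
contact_force: [-11.6, 1.0, -0.3]
finger_gap: -0.0005
grip_force: 0.0
t 6.92 loc mm [-57.8  20.4] z 34.0 yaw_loc 158.8 tilt [-0.007 -0.    -1.   ] F loc [-11.1   3.7] -0.3 Fr/Ft tool [11.6 -0.6  0.4] q [ 0.18  0.5  -0.17  0.9   0.    0.32]
```

```bash
python3 -m handwheel '[[0,0,0.0524,0,3.2,0,0],[0,0,0.0524,0,3.2,0,0],[0,0,0.0524,0,3.2,0,0],[0,0,0.0524,0,3.2,0,0]]'
python3 - <<'E'
from h import *
st(); f=optics.grab_frame("side"); save(f,"s3.png",(280,110,420,230),5)
E
```

```text
time: 7.25
position: [0.5904, 0.1231, 0.0339]
ee_rot: [-0.004, 0.17, 0.985, -0.0]
contact_force: [-12.2, 3.0, -0.2]
finger_gap: 0.0002
grip_force: 0.0
t 7.25 loc mm [-52.2  32.4] z 33.9 yaw_loc 146.8 tilt [-0.007  0.    -1.   ] F loc [-11.2   5.8] -0.2 Fr/Ft tool [12.5 -1.3  0.3] q [ 0.2   0.51 -0.16  0.91  0.    0.55]
```

View pics/s3.png

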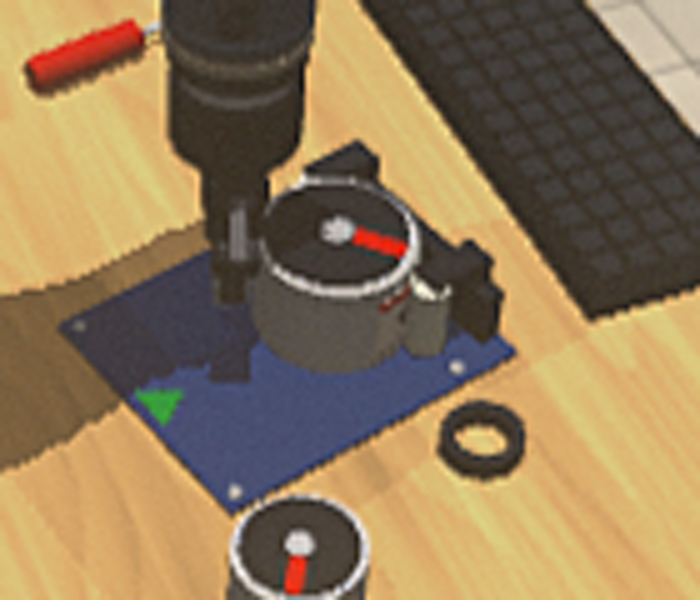

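The stripe hasn't moved, still at (405,248), so the finger slid instead of rolling the tin. I'll back off, return to the right side, and measure the friction row by row.

```bash
python3 -m handwheel '[[0,0,0,6,0,0,0],[0,0,0,7,0,0,0],[0,0,-0.105,0,-7.4,0,0],[0,0,-0.105,0,-7.4,0,0],[0,0,-0.105,0,-7.4,0,0],[0,0,-0.105,0,-7.4,0,0],[0,0,-0.105,0,-7.4,0,0],[0,0,-0.105,0,-7.4,0,0],[0,0,-0.105,0,-7.4,0,0],[0,0,-0.105,0,-7.4,0,0],[0,0,-0.105,0,-7.4,0,0],[0,0,0,0,0,0,0],[0,0,0,0,0,0,0],[0,0,0,0,0,0,0]]'
python3 - <<'E'
from h import *
a=np.radians(202)
go(-1+66*np.cos(a),-2+66*np.sin(a),36)
E
```

```text
time: 8.47
position: [0.5868, 0.0632, 0.0355]
ee_rot: [0.0, -0.296, 0.955, -0.0]
contact_force: [-0.1, 0.3, 0.1]
finger_gap: 0.0001
grip_force: 0.0
t 8.47 loc mm [-69.7 -25. ] z 35.5 yaw_loc 200.8 tilt [ 0. -0. -1.] F loc [-0.1  0.3] 0.1 Fr/Ft tool [-0.1  0.3 -0.1] q [ 0.11  0.49 -0.2   0.89 -0.   -0.49]
tool shift [-6.4 -4.3 -0.5]
```

```bash
python3 -m handwheel '[[0,0,0,-4,0,0,0],[0,0,0,-4,0,0,0],[0,0,0,-2,0,0,0],[0,0,0,-1,0,0,0],[0,0,0,-1,0,0,0],[0,0,0,-1,0,0,0],[0,0,0,-1,0,0,0],[0,0,0,0,0,0,0]]'; python3 -c "
from h import *
st()"
```

```text
time: 9.13
position: [0.5956, 0.0694, 0.0347]
ee_rot: [-0.003, -0.297, 0.955, -0.001]
contact_force: [-9.6, -8.7, 5.8]
finger_gap: -0.0002
grip_force: 0.0
t 9.13 loc mm [-59.8 -21. ] z 34.7 yaw_loc 200.9 tilt [-0.005 -0.003 -1.   ] F loc [-11.4  -6.1] 5.8 Fr/Ft tool [12.9 -1.7 -5.7] q [ 0.12  0.5  -0.17  0.9  -0.   -0.49]
```

```bash
python3 -m handwheel '[[0,0,0,-1,0,0,0],[0,0,0,-1,0,0,0],[0,0,0,0,0,0,0]]'; python3 -c "
from h import *
st()"
```

```text
time: 9.38
position: [0.5957, 0.0696, 0.0342]
ee_rot: [-0.005, -0.297, 0.955, -0.001]
contact_force: [-14.4, -13.5, 3.6]
finger_gap: -0.0003
grip_force: 0.0
t 9.38 loc mm [-59.6 -20.8] z 34.2 yaw_loc 200.9 tilt [-0.008 -0.005 -1.   ] F loc [-17.2  -9.8] 3.6 Fr/Ft tool [19.6 -3.  -3.4] q [ 0.12  0.51 -0.16  0.91 -0.   -0.48]
```

```bash
python3 -m handwheel '[[0,0,0.0165,0,1,0,0],[0,0,0.0165,0,1,0,0]]'; python3 -c "
from h import *
st()"; python3 -m handwheel '[[0,0,0.0165,0,1,0,0],[0,0,0.0165,0,1,0,0]]'; python3 -c "
from h import *
st()"
 python3 -m handwheel '[[0,0,0.0165,0,1,0,0],[0,0,0.0165,0,1,0,0]]'; python3 -c "
from h import *
st()"
```

```text
time: 9.55
position: [0.5953, 0.0707, 0.0342]
ee_rot: [-0.004, -0.28, 0.96, -0.002]
contact_force: [-10.8, -15.6, 2.4]
finger_gap: -0.0001
grip_force: 0.0
t 9.55 loc mm [-59.7 -19.7] z 34.2 yaw_loc 198.9 tilt [-0.007 -0.006 -1.   ] F loc [-14.2 -12.6] 2.4 Fr/Ft tool [17.5 -7.3 -2.2] q [ 0.12  0.51 -0.17  0.91 -0.   -0.45]
time: 9.72
position: [0.5943, 0.0724, 0.0342]
ee_rot: [-0.004, -0.265, 0.964, -0.002]
contact_force: [-11.1, -15.4, 2.8]
finger_gap: 0.0001
grip_force: 0.0
t 9.72 loc mm [-60.3 -17.8] z 34.2 yaw_loc 197.0 tilt [-0.007 -0.006 -1.   ] F loc [-14.4 -12.4] 2.8 Fr/Ft tool [17.5 -7.6 -2.6] q [ 0.12  0.5  -0.17  0.9  -0.   -0.41]
time: 9.88
position: [0.5933, 0.0743, 0.0342]
ee_rot: [-0.004, -0.249, 0.969, -0.002]
contact_force: [-10.3, -14.7, 3.1]
finger_gap: 0.0001
grip_force: 0.0
t 9.88 loc mm [-60.8 -15.7] z 34.2 yaw_loc 195.2 tilt [-0.007 -0.005 -1.   ] F loc [-13.5 -11.8] 3.1 Fr/Ft tool [16.1 -7.9 -2.9] q [ 0.13  0.5  -0.17  0.9  -0.   -0.38]
```

```bash
python3 -m handwheel '[[0,0,0.0165,-0.3,1,-0.4,0],[0,0,0.0165,-0.2,1,-0.4,0],[0,0,0.0165,-0.1,1,-0.4,0],[0,0,0.0165,-0.1,1,0,0]]'; python3 -c "
from h import *
st()"; python3 -m handwheel '[[0,0,0.0165,-0.1,1,0,0],[0,0,0.0165,-0.1,1,0,0],[0,0,0.0165,-0.1,1,0,0]]'
python3 - <<'E'
from h import *
st(); f=optics.grab_frame("side"); save(f,"s4.png",(280,110,420,230),5)
E
```

```text
time: 10.22
position: [0.5917, 0.0784, 0.035]
ee_rot: [-0.004, -0.217, 0.976, -0.002]
contact_force: [-10.5, -13.6, 1.3]
finger_gap: -0.0
grip_force: 0.0
t 10.22 loc mm [-61.4 -11.3] z 35.0 yaw_loc 191.4 tilt [-0.007 -0.005 -1.   ] F loc [-13.4 -10.7] 1.3 Fr/Ft tool [15.3 -7.8 -1.2] q [ 0.13  0.5  -0.17  0.91 -0.   -0.3 ]
time: 10.47
position: [0.5906, 0.0815, 0.0349]
ee_rot: [-0.004, -0.193, 0.981, -0.002]
contact_force: [-12.2, -12.4, 1.5]
finger_gap: -0.0001
grip_force: 0.0
t 10.47 loc mm [-61.8  -8.1] z 34.9 yaw_loc 188.6 tilt [-0.008 -0.005 -1.   ] F loc [-14.8  -9.2] 1.5 Fr/Ft tool [16.  -6.9 -1.3] q [ 0.14  0.5  -0.17  0.91 -0.   -0.25]
```

View pics/s4.png

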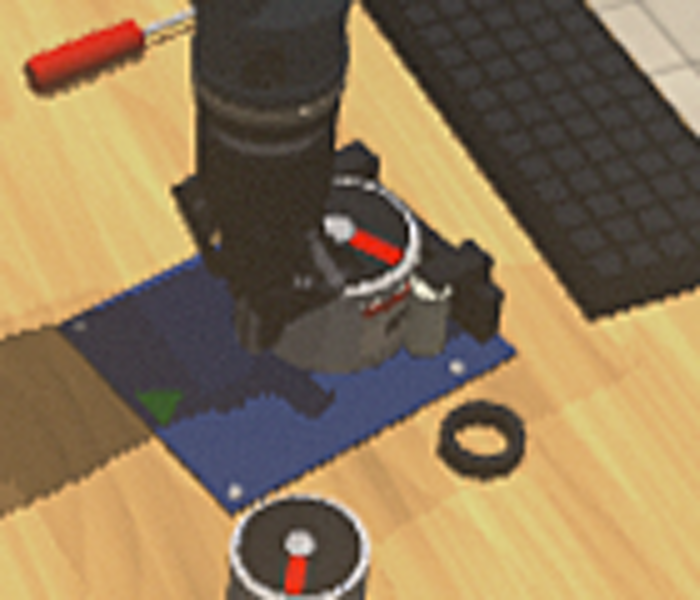

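The tin is now rolling: the stripe end moved from (405,248) to (400,258), and more of the label shows. I'll track the stripe angle in code from here.

```bash
cat >> h.py <<'E'
def lab():
    for nm in ("side","top"):
        f=optics.grab_frame(nm);im=f["pixels"].astype(int)
        m=(im[...,0]>130)&(im[...,1]<80)&(im[...,2]<80)
        v,u=np.nonzero(m)
        if len(u)<3: print(nm,"none");continue
        q=np.array([Rc.T@(onplane(f,a,b,.076)[:2]-seat)*1000 for a,b in zip(u,v)])
        c=np.array([0,-2.5]);k=np.hypot(*(q-c).T)<41
        d=(q[k]-c).mean(0) if k.any() else [0,0]
        print(nm,"stripe n",k.sum(),"ang",np.degrees(np.arctan2(d[1],d[0])).round(1) if k.any() else None,np.round(d,1))
E
python3 -m handwheel '[[0,0,0.0165,-0.1,1,0,0],[0,0,0.0165,-0.1,1,0,0],[0,0,0.0165,-0.1,1,0,0],[0,0,0.0165,-0.1,1,0,0],[0,0,0.0165,-0.1,1,0,0],[0,0,0.0165,-0.1,1,0,0]]'; python3 -c "
from h import *
side(340,229,400,258)
st();lab()"
```

```text
time: 11.02
position: [0.5888, 0.0876, 0.0349]
ee_rot: [-0.004, -0.144, 0.99, -0.001]
contact_force: [-12.2, -10.3, 2.4]
finger_gap: 0.0003
grip_force: 0.0
side centre [ 1.3 -3.7] label ang -71.0 len 41.4
t 11.02 loc mm [-62.   -1.7] z 34.9 yaw_loc 182.9 tilt [-0.008 -0.004 -1.   ] F loc [-14.2  -7.1] 2.4 Fr/Ft tool [14.6 -6.4 -2.3] q [ 0.15  0.5  -0.18  0.9  -0.   -0.14]
side stripe n 30 ang -76.9 [  5.9 -25.5]
top stripe n 0 ang None [0 0]
```

```bash
python3 -m handwheel '[[0,0,0.0165,-0.3,1,0,0],[0,0,0.0165,-0.3,1,0,0],[0,0,0.0165,-0.1,1,0,0],[0,0,0.0165,-0.1,1,0,0],[0,0,0.0165,-0.1,1,0,0],[0,0,0.0165,-0.1,1,0,0]]'; python3 -c "
from h import *
st()"
python3 -m handwheel '[[0,0,0.0165,-0.1,1,0,0],[0,0,0.0165,-0.1,1,0,0],[0,0,0.0165,-0.1,1,0,0],[0,0,0.0165,-0.1,1,0,0],[0,0,0.0165,-0.1,1,0,0],[0,0,0.0165,-0.1,1,0,0]]'; python3 -c "
from h import *
st();lab()"
```

```text
time: 11.62
position: [0.5878, 0.0941, 0.0348]
ee_rot: [-0.005, -0.095, 0.995, -0.001]
contact_force: [-12.9, -7.7, 1.4]
finger_gap: 0.0002
grip_force: 0.0
t 11.62 loc mm [-61.5   4.9] z 34.8 yaw_loc 177.3 tilt [-0.009 -0.003 -1.   ] F loc [-14.4  -4.4] 1.4 Fr/Ft tool [14.2 -5.1 -1.3] q [ 0.16  0.5  -0.17  0.91 -0.   -0.03]
time: 12.12
position: [0.5875, 0.1004, 0.0348]
ee_rot: [-0.005, -0.046, 0.999, -0.001]
contact_force: [-13.5, -6.8, 1.3]
finger_gap: -0.0001
grip_force: 0.0
t 12.12 loc mm [-60.3  11.1] z 34.8 yaw_loc 171.6 tilt [-0.009 -0.003 -1.   ] F loc [-14.7  -3.4] 1.3 Fr/Ft tool [14.1 -5.5 -1.2] q [ 0.17  0.5  -0.17  0.91 -0.    0.08]
side stripe n 34 ang -86.8 [  1.4 -25.6]
top stripe n 0 ang None [0 0]
```

```bash
python3 -m handwheel '[[0,0,0.0248,-0.3,1.5,0,0],[0,0,0.0248,-0.3,1.5,0,0],[0,0,0.0248,-0.1,1.5,0,0],[0,0,0.0248,-0.1,1.5,0,0],[0,0,0.0248,-0.1,1.5,0,0],[0,0,0.0248,-0.1,1.5,0,0]]'; python3 -c "
from h import *
st()"
python3 -m handwheel '[[0,0,0.0248,-0.1,1.5,0,0],[0,0,0.0248,-0.1,1.5,0,0],[0,0,0.0248,-0.1,1.5,0,0],[0,0,0.0248,-0.1,1.5,0,0],[0,0,0.0248,-0.1,1.5,0,0],[0,0,0.0248,-0.1,1.5,0,0]]'; python3 -c "
from h import *
st();lab()"
```

```text
time: 12.72
position: [0.5884, 0.1099, 0.0348]
ee_rot: [-0.004, 0.029, 1.0, -0.001]
contact_force: [-12.8, -4.9, 0.3]
finger_gap: -0.0001
grip_force: 0.0
t 12.72 loc mm [-57.2  20. ] z 34.8 yaw_loc 163.1 tilt [-0.009 -0.002 -1.   ] F loc [-13.6  -1.7] 0.3 Fr/Ft tool [12.5 -5.6 -0.2] q [ 0.18  0.5  -0.17  0.91 -0.    0.24]
time: 13.22
position: [0.5907, 0.1192, 0.0349]
ee_rot: [-0.004, 0.103, 0.995, -0.001]
contact_force: [-10.5, -2.1, 0.3]
finger_gap: 0.0002
grip_force: 0.0
t 13.22 loc mm [-52.7  28.5] z 34.9 yaw_loc 154.6 tilt [-0.008 -0.001 -1.   ] F loc [-10.7   0.4] 0.3 Fr/Ft tool [ 9.8 -4.2 -0.2] q [ 0.2   0.51 -0.16  0.91  0.    0.4 ]
side stripe n 29 ang -101.5 [ -5.3 -26. ]
top stripe n 27 ang -101.4 [ -5.  -25.1]
```

```bash
python3 -m handwheel '[[0,0,0.0,-0.8,0,0,0],[0,0,0.0,-0.8,0,0,0],[0,0,0.0165,-0.3,1,0,0],[0,0,0.0165,-0.3,1,0,0],[0,0,0.0165,-0.3,1,0,0],[0,0,0.0165,-0.3,1,0,0]]'; python3 -c "
from h import *
st()"
python3 -m handwheel '[[0,0,0.0248,-0.3,1.5,0,0],[0,0,0.0248,-0.3,1.5,0,0],[0,0,0.0248,-0.3,1.5,0,0],[0,0,0.0248,-0.3,1.5,0,0],[0,0,0.0248,-0.3,1.5,0,0],[0,0,0.0248,-0.3,1.5,0,0]]'; python3 -c "
from h import *
st();lab()"
```

```text
time: 13.82
position: [0.5924, 0.1227, 0.0348]
ee_rot: [-0.005, 0.135, 0.991, -0.001]
contact_force: [-19.9, 0.6, 4.7]
finger_gap: -0.0002
grip_force: 0.0
t 13.82 loc mm [-50.2  31.6] z 34.8 yaw_loc 150.8 tilt [-0.011 -0.001 -1.   ] F loc [-19.2   5.2] 4.7 Fr/Ft tool [19.4 -4.8 -4.5] q [ 0.2   0.52 -0.15  0.92  0.    0.47]
time: 14.32
position: [0.5962, 0.1308, 0.0347]
ee_rot: [-0.006, 0.208, 0.978, -0.002]
contact_force: [-22.3, -0.2, 6.8]
finger_gap: 0.0
grip_force: 0.0
t 14.32 loc mm [-44.7  38.5] z 34.7 yaw_loc 142.3 tilt [-0.013 -0.001 -1.   ] F loc [-21.7   5. ] 6.8 Fr/Ft tool [20.4 -9.4 -6.6] q [ 0.22  0.52 -0.13  0.93  0.    0.63]
side stripe n 33 ang -110.9 [ -9.1 -23.8]
top stripe n 34 ang -111.5 [ -8.4 -21.3]
```

```bash
python3 -m handwheel '[[0,0,0,3,0,0,0],[0,0,0,6,0,0,0],[0,0,0,8,0,0,0],[0,0,-0.122,0,-8.7,0,0],[0,0,-0.122,0,-8.7,0,0],[0,0,-0.122,0,-8.7,0,0],[0,0,-0.122,0,-8.7,0,0],[0,0,-0.122,0,-8.7,0,0],[0,0,-0.122,0,-8.7,0,0],[0,0,-0.122,0,-8.7,0,0],[0,0,-0.122,0,-8.7,0,0],[0,0,-0.122,0,-8.7,0,0],[0,0,0,0,0,0,0],[0,0,0,0,0,0,0]]'
python3 - <<'E'
from h import *
a=np.radians(205)
go(-0+64*np.cos(a),-2.5+64*np.sin(a),36);lab()
E
```

```text
time: 15.58
position: [0.5928, 0.0636, 0.0367]
ee_rot: [0.0, -0.331, 0.944, -0.0]
contact_force: [-0.6, -0.2, -1.0]
finger_gap: -0.0002
grip_force: 0.0
t 15.58 loc mm [-63.8 -26. ] z 36.7 yaw_loc 205.0 tilt [ 0.001  0.    -1.   ] F loc [-0.6 -0.1] -1.0 Fr/Ft tool [0.6 0.2 1. ] q [ 0.11  0.49 -0.18  0.9  -0.   -0.57]
tool shift [-3.7 -5.7  0.7]
side stripe n 3 ang -100.9 [ -4. -21.]
top stripe n 0 ang None [0 0]
```

```bash
python3 -m handwheel '[[0,0,0,-2,-3,0,0],[0,0,0,-2,-2,0,0],[0,0,0,-1,0,0,0],[0,0,0,-1,0,0,0],[0,0,0,-1,0,0,0],[0,0,0,-1,0,0,0],[0,0,0,-1,0,0,0],[0,0,0,-1,0,0,0],[0,0,0,-1,0,0,0],[0,0,0,-0.5,0,0,0],[0,0,0,0,0,0,0]]'; python3 -c "
from h import *
st()"
```

```text
time: 16.6
position: [0.6008, 0.0641, 0.0358]
ee_rot: [-0.004, -0.332, 0.943, -0.001]
contact_force: [-12.9, -14.9, 8.0]
finger_gap: -0.0004
grip_force: 0.0
t 16.6 loc mm [-56.  -27.4] z 35.8 yaw_loc 205.1 tilt [-0.007 -0.005 -1.   ] F loc [-16.  -11.5] 8.0 Fr/Ft tool [19.5 -3.5 -7.8] q [ 0.11  0.51 -0.15  0.92 -0.   -0.57]
```

```bash
python3 -m handwheel '[[0,0,0,0.3,0,-0.6,0],[0,0,0,0.2,0,-0.6,0],[0,0,0.0165,0,1,-0.4,0],[0,0,0.0165,0,1,0,0],[0,0,0.0165,0,1,0,0]]'; python3 -c "
from h import *
st()"
python3 -m handwheel '[[0,0,0.0165,0,1,0,0],[0,0,0.0165,0,1,0,0],[0,0,0.0165,0,1,0,0]]'; python3 -c "
from h import *
st()"
```

```text
time: 17.02
position: [0.5995, 0.0665, 0.0369]
ee_rot: [-0.003, -0.308, 0.951, -0.001]
contact_force: [-7.6, -11.7, -0.3]
finger_gap: 0.0002
grip_force: 0.0
t 17.02 loc mm [-56.6 -24.7] z 36.9 yaw_loc 202.3 tilt [-0.006 -0.004 -1.   ] F loc [-10.2  -9.5] -0.3 Fr/Ft tool [13.  -5.   0.4] q [ 0.11  0.51 -0.16  0.91 -0.   -0.51]
time: 17.27
position: [0.5977, 0.0692, 0.0369]
ee_rot: [-0.003, -0.285, 0.959, -0.001]
contact_force: [-7.2, -11.7, -0.8]
finger_gap: -0.0004
grip_force: 0.0
t 17.27 loc mm [-57.7 -21.7] z 36.9 yaw_loc 199.4 tilt [-0.006 -0.004 -1.   ] F loc [-9.7 -9.7] -0.8 Fr/Ft tool [12.4 -5.9  0.9] q [ 0.12  0.51 -0.16  0.91 -0.   -0.46]
```

```bash
python3 -m handwheel '[[0,0,0,-0.7,0,0,0],[0,0,0,-0.5,0,0,0],[0,0,0.0165,-0.1,1,0,0],[0,0,0.0165,-0.1,1,0,0],[0,0,0.0165,-0.1,1,0,0],[0,0,0.0165,-0.1,1,0,0],[0,0,0.0165,-0.1,1,0,0]]'; python3 -c "
from h import *
st()"
python3 -m handwheel '[[0,0,0.0165,-0.1,1,0,0],[0,0,0.0165,-0.1,1,0,0],[0,0,0.0165,-0.1,1,0,0],[0,0,0.0165,-0.1,1,0,0],[0,0,0.0165,-0.1,1,0,0]]'; python3 -c "
from h import *
st();lab()"
```

```text
time: 17.85
position: [0.5951, 0.074, 0.0367]
ee_rot: [-0.005, -0.245, 0.97, -0.001]
contact_force: [-13.3, -12.6, 2.3]
finger_gap: -0.0
grip_force: 0.0
t 17.85 loc mm [-59.1 -16.5] z 36.7 yaw_loc 194.7 tilt [-0.008 -0.005 -1.   ] F loc [-15.9  -9.1] 2.3 Fr/Ft tool [17.7 -4.8 -2.1] q [ 0.13  0.5  -0.16  0.91 -0.   -0.37]
time: 18.27
position: [0.5928, 0.0789, 0.0366]
ee_rot: [-0.005, -0.205, 0.979, -0.001]
contact_force: [-14.3, -10.3, 3.7]
finger_gap: -0.0002
grip_force: 0.0
t 18.27 loc mm [-60.2 -11.1] z 36.6 yaw_loc 190.0 tilt [-0.009 -0.004 -1.   ] F loc [-16.3  -6.7] 3.7 Fr/Ft tool [17.3 -3.7 -3.6] q [ 0.13  0.5  -0.17  0.91 -0.   -0.28]
side stripe n 4 ang -111.7 [ -5.8 -14.6]
top stripe n 0 ang None [0 0]
```

```bash
python3 -m handwheel '[[0,0,0.0165,-0.05,1,0,0],[0,0,0.0165,-0.05,1,0,0],[0,0,0.0165,-0.05,1,0,0],[0,0,0.0165,-0.05,1,0,0],[0,0,0.0165,-0.05,1,0,0],[0,0,0.0165,-0.05,1,0,0],[0,0,0.0165,-0.05,1,0,0]]'; python3 -c "
from h import *
st()"
python3 -m handwheel '[[0,0,0.0165,-0.1,1,0,0],[0,0,0.0165,-0.1,1,0,0],[0,0,0.0165,-0.1,1,0,0],[0,0,0.0165,-0.1,1,0,0],[0,0,0.0165,-0.1,1,0,0],[0,0,0.0165,-0.1,1,0,0],[0,0,0.0165,-0.1,1,0,0]]'; python3 -c "
from h import *
st();lab()"
```

```text
time: 18.95
position: [0.5904, 0.0858, 0.0365]
ee_rot: [-0.005, -0.148, 0.989, -0.001]
contact_force: [-15.5, -9.2, 3.2]
finger_gap: -0.0003
grip_force: 0.0
t 18.95 loc mm [-61.   -3.8] z 36.5 yaw_loc 183.4 tilt [-0.01  -0.004 -1.   ] F loc [-17.2  -5.3] 3.2 Fr/Ft tool [17.6 -4.3 -3. ] q [ 0.15  0.5  -0.17  0.91 -0.   -0.15]
time: 19.53
position: [0.5887, 0.0931, 0.0364]
ee_rot: [-0.006, -0.091, 0.996, -0.001]
contact_force: [-17.3, -8.4, 4.1]
finger_gap: 0.0001
grip_force: 0.0
t 19.53 loc mm [-60.8   3.7] z 36.4 yaw_loc 176.8 tilt [-0.011 -0.003 -1.   ] F loc [-18.8  -4.1] 4.1 Fr/Ft tool [18.6 -5.2 -3.9] q [ 0.16  0.5  -0.17  0.91 -0.   -0.02]
side stripe n 1 ang -134.9 [-16.8 -16.9]
top stripe n 0 ang None [0 0]
```

```bash
python3 -m handwheel '[[0,0,0.0165,0,1,0,0],[0,0,0.0165,0,1,0,0],[0,0,0.0165,0,1,0,0],[0,0,0.0165,0,1,0,0],[0,0,0.0165,0,1,0,0],[0,0,0.0165,0,1,0,0],[0,0,0.0165,0,1,0,0]]'; python3 -c "
from h import *
st()"
python3 -m handwheel '[[0,0,0.0165,0,1,0,0],[0,0,0.0165,-0.05,1,0,0],[0,0,0.0165,-0.05,1,0,0],[0,0,0.0165,-0.05,1,0,0],[0,0,0.0165,-0.05,1,0,0],[0,0,0.0165,-0.05,1,0,0],[0,0,0.0165,-0.05,1,0,0]]'; python3 -c "
from h import *
st();lab()"
```

```text
time: 20.22
position: [0.5879, 0.1005, 0.0364]
ee_rot: [-0.005, -0.033, 0.999, -0.001]
contact_force: [-16.7, -5.6, 3.4]
finger_gap: 0.0001
grip_force: 0.0
t 20.22 loc mm [-59.9  11. ] z 36.4 yaw_loc 170.2 tilt [-0.011 -0.003 -1.   ] F loc [-17.6  -1.5] 3.4 Fr/Ft tool [17.1 -4.5 -3.2] q [ 0.17  0.5  -0.17  0.91 -0.    0.1 ]
time: 20.8
position: [0.5879, 0.1079, 0.0364]
ee_rot: [-0.005, 0.024, 1.0, -0.001]
contact_force: [-17.6, -4.6, 4.0]
finger_gap: -0.0
grip_force: 0.0
t 20.8 loc mm [-58.1  18.2] z 36.4 yaw_loc 163.6 tilt [-0.011 -0.002 -1.   ] F loc [-18.2  -0.3] 4.0 Fr/Ft tool [17.4 -5.4 -3.8] q [ 0.18  0.5  -0.16  0.91  0.    0.23]
side stripe n 12 ang -155.7 [-29.2 -13.2]
top stripe n 0 ang None [0 0]
```

```bash
python3 -m handwheel '[[0,0,0.0165,0,1,0,0],[0,0,0.0165,-0.05,1,0,0],[0,0,0.0165,-0.05,1,0,0],[0,0,0.0165,-0.05,1,0,0],[0,0,0.0165,-0.05,1,0,0],[0,0,0.0165,-0.05,1,0,0],[0,0,0.0165,-0.05,1,0,0],[0,0,0.0165,-0.05,1,0,0]]'; python3 -c "
from h import *
st()"
python3 -m handwheel '[[0,0,0.0165,-0.05,1,0,0],[0,0,0.0165,-0.05,1,0,0],[0,0,0.0165,-0.05,1,0,0],[0,0,0.0165,-0.05,1,0,0],[0,0,0.0165,-0.05,1,0,0],[0,0,0.0165,-0.05,1,0,0],[0,0,0.0165,-0.05,1,0,0]]'; python3 -c "
from h import *
st();lab()"
```

```text
time: 21.57
position: [0.5889, 0.116, 0.0364]
ee_rot: [-0.006, 0.09, 0.996, -0.001]
contact_force: [-19.0, -2.9, 2.0]
finger_gap: -0.0
grip_force: 0.0
t 21.57 loc mm [-55.3  25.8] z 36.4 yaw_loc 156.1 tilt [-0.011 -0.002 -1.   ] F loc [-19.1   1.7] 2.0 Fr/Ft tool [18.2 -6.2 -1.7] q [ 0.19  0.51 -0.16  0.92  0.    0.37]
time: 22.15
position: [0.5907, 0.1234, 0.0361]
ee_rot: [-0.006, 0.147, 0.989, -0.001]
contact_force: [-18.7, 3.4, 1.3]
finger_gap: -0.0001
grip_force: 0.0
t 22.15 loc mm [-51.7  32.7] z 36.1 yaw_loc 149.5 tilt [-0.012 -0.    -1.   ] F loc [-17.4   7.7] 1.3 Fr/Ft tool [18.9 -2.2 -1.1] q [ 0.21  0.51 -0.15  0.92  0.    0.5 ]
side stripe n 36 ang -170.8 [-24.2  -3.9]
top stripe n 15 ang -169.9 [-27.   -4.8]
```

```bash
python3 -m handwheel '[[0,0,0.0165,-0.05,1,0,0],[0,0,0.0165,-0.05,1,0,0],[0,0,0.0165,-0.05,1,0,0],[0,0,0.0165,-0.05,1,0,0],[0,0,0.0165,-0.05,1,0,0]]'; python3 -c "
from h import *
st();lab()"
```

```text
time: 22.67
position: [0.5925, 0.1283, 0.036]
ee_rot: [-0.006, 0.187, 0.982, -0.001]
contact_force: [-18.8, 0.3, 1.0]
finger_gap: -0.0002
grip_force: 0.0
t 22.67 loc mm [-48.8  36.9] z 36.0 yaw_loc 144.8 tilt [-0.012 -0.    -1.   ] F loc [-18.2   4.7] 1.0 Fr/Ft tool [17.6 -6.7 -0.8] q [ 0.21  0.52 -0.14  0.92  0.    0.59]
side stripe n 35 ang -170.5 [-24.6  -4.1]
top stripe n 32 ang -175.0 [-23.4  -2. ]
```

```bash
python3 -m handwheel '[[0,0,0,3,0,0,0],[0,0,0,6,0,0,0],[0,0,0,8,5,0,0],[0,0,0,10,20,0,0],[0,0,0,10,20,0,0],[0,0,0,0,0,0,0],[0,0,0,0,0,0,0]]'
python3 - <<'E'
from h import *
st(); lab()
f=optics.grab_frame("side"); save(f,"s5.png",(280,110,420,230),4)
g=optics.grab_frame("top"); save(g,"t5.png",(245,125,335,215),5.33)
a=cv2.imread("pics/s5.png")[:480];b=cv2.imread("pics/t5.png")
b=cv2.resize(b,(240*2,480))[:, :]
a=cv2.imread("pics/s5.png")[:, 140:460]
cv2.imwrite("pics/c5.png",np.hstack([a,b]));print(a.shape,b.shape)
E
```

```text
time: 23.35
position: [0.5809, 0.1849, 0.0384]
ee_rot: [0.001, 0.186, 0.982, 0.0]
contact_force: [0.1, -0.8, -0.3]
finger_gap: 0.0001
grip_force: 0.0
t 23.35 loc mm [-46.7  94.7] z 38.4 yaw_loc 144.9 tilt [ 0.001  0.    -1.   ] F loc [-0.1 -0.8] -0.3 Fr/Ft tool [-0.4 -0.7  0.3] q [ 0.31  0.51 -0.14  0.91 -0.    0.68]
side stripe n 34 ang -170.5 [-25.1  -4.2]
top stripe n 34 ang -176.5 [-24.2  -1.5]
(480, 320, 3) (480, 480, 3)
```

View pics/c5.png

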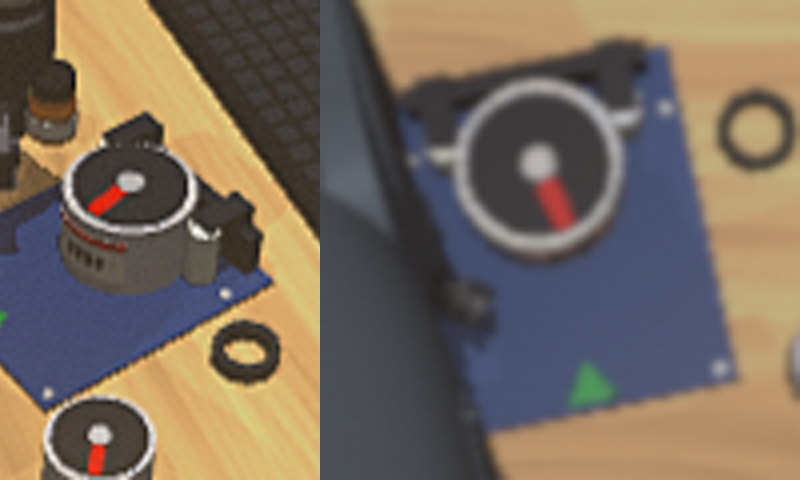

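The combined picture shows the tin free against both rollers. In the top half the hub is at (539,163) and the stripe ends near (567,228), and in the side half the hub is at (131,181). The stripe needs to turn a little further clockwise.

```bash
cat >> h.py <<'E'
def lab2():
    for nm in ("side","top"):
        f=optics.grab_frame(nm);im=f["pixels"].astype(int)
        R_,t_=np.array(f["R"]),np.array(f["t"])
        v,u=np.mgrid[:400,:640];Q=np.zeros((400,640,2))
        d=np.stack([(u-f["cx"])/f["fx"],(v-f["cy"])/f["fy"],np.ones_like(u,float)],-1)@R_;c=-R_.T@t_
        Q=((c+d*((.076-c[2])/d[...,2])[...,None])[...,:2]-seat)@Rc*1000
        r=np.hypot(Q[...,0],Q[...,1]+2.5)
        sat=im.max(-1)-im.min(-1)
        w=np.clip(sat-60,0,None)*(im[...,0]>im[...,2]+50)*(r<41)
        h=np.clip(im.min(-1)-110,0,None)*(r<14)
        red=(Q*w[...,None]).sum((0,1))/w.sum();hub=(Q*h[...,None]).sum((0,1))/h.sum()
        rim=(im.min(-1)>110)&(r>38)&(r<54)
        e=red-hub;print(nm,"hub",hub.round(1),"red",red.round(1),"ang",np.degrees(np.arctan2(e[1],e[0])).round(1))
        if rim.sum()>8:
            A=Q[rim];s=np.linalg.lstsq(np.c_[2*A,np.ones(len(A))],(A**2).sum(1),rcond=None)[0];e=red-s[:2];print("  rim centre",s[:2].round(1),"r",np.sqrt(s[2]+s[:2]@s[:2]).round(1),len(A),"ang",np.degrees(np.arctan2(e[1],e[0])).round(1))
E
python3 -c "
from h import *
lab2()"
```

```text
side hub [ 1.4 -2. ] red [-25.2  -7.2] ang -169.1
  rim centre [-0.9 -3.6] r 47.2 149 ang -171.6
top hub [2.1 1.5] red [-23.8  -3.7] ang -168.7
  rim centre [1.3 0.9] r 46.4 264 ang -169.6
```

```bash
python3 -m handwheel '[[0,0,-0.114,6,0,0,0],[0,0,-0.114,6,0,0,0],[0,0,-0.114,6,0,0,0],[0,0,-0.114,6,0,0,0],[0,0,-0.114,6,0,0,0],[0,0,-0.114,6,0,0,0],[0,0,0,0,0,0,0]]'
python3 - <<'E'
from h import *
go(-74,-4,36.5)
E
```

```text
time: 24.23
position: [0.5447, 0.1861, 0.0381]
ee_rot: [-0.0, -0.155, 0.988, -0.0]
contact_force: [0.5, 0.3, 1.6]
finger_gap: 0.0002
grip_force: 0.0
t 24.23 loc mm [-81.7 104.4] z 38.1 yaw_loc 184.2 tilt [-0.001 -0.    -1.   ] F loc [0.6 0.2] 1.6 Fr/Ft tool [-0.6  0.1 -1.6] q [ 0.33  0.46 -0.23  0.88 -0.    0.02]
tool shift [   0.3 -108.6    1.6]
```

```bash
python3 -m handwheel '[[0,0,0,0,-18,0,0],[0,0,0,0,-18,0,0],[0,0,0,0,-18,0,0],[0,0,0,0,-18,0,0],[0,0,0,0,-18,0,0],[0,0,0,0,-18,0,0],[0,0,0,-4,0,0,0],[0,0,0,-4,0,0,0],[0,0,0,-2,0,0,0],[0,0,0,-1,0,0,0],[0,0,0,-1,0,0,0],[0,0,0,-1,0,0,0],[0,0,0,-1,0,0,0],[0,0,0,0,0,0,0]]'
python3 - <<'E'
from h import *
st()
E
```

```text
time: 25.4
position: [0.5895, 0.088, 0.0375]
ee_rot: [-0.002, -0.153, 0.988, -0.0]
contact_force: [-6.7, -3.0, 0.4]
finger_gap: -0.0003
grip_force: 0.0
t 25.4 loc mm [-61.3  -1.5] z 37.5 yaw_loc 184.0 tilt [-0.004 -0.001 -1.   ] F loc [-7.2 -1.3] 0.4 Fr/Ft tool [ 7.3 -0.8 -0.4] q [ 0.15  0.5  -0.18  0.9  -0.   -0.16]
```

```bash
python3 -m handwheel '[[0,0,0,-1,0,-0.2,0],[0,0,0,-1,0,-0.2,0],[0,0,0,-1,0,0,0],[0,0,0.0165,0,1,0,0],[0,0,0.0165,0,1,0,0],[0,0,0.0165,0,1,0,0]]'; python3 -c "
from h import *
st()"
python3 -m handwheel '[[0,0,0.0165,0,1,0,0],[0,0,0.0165,-0.05,1,0,0],[0,0,0.0165,-0.05,1,0,0],[0,0,0.0165,-0.05,1,0,0],[0,0,0.0165,-0.05,1,0,0]]'; python3 -c "
from h import *
st()"
```

```text
time: 25.9
position: [0.5892, 0.0906, 0.0372]
ee_rot: [-0.004, -0.128, 0.992, -0.001]
contact_force: [-12.6, -9.3, 1.7]
finger_gap: -0.0003
grip_force: 0.0
t 25.9 loc mm [-60.9   1.1] z 37.2 yaw_loc 181.0 tilt [-0.008 -0.003 -1.   ] F loc [-14.4  -6.1] 1.7 Fr/Ft tool [14.5 -5.8 -1.6] q [ 0.15  0.5  -0.17  0.91 -0.   -0.1 ]
time: 26.32
position: [0.5882, 0.0957, 0.0371]
ee_rot: [-0.004, -0.087, 0.996, -0.001]
contact_force: [-11.9, -7.0, 1.0]
finger_gap: 0.0002
grip_force: 0.0
t 26.32 loc mm [-60.7   6.3] z 37.1 yaw_loc 176.3 tilt [-0.008 -0.003 -1.   ] F loc [-13.2  -4. ] 1.0 Fr/Ft tool [12.9 -4.8 -0.9] q [ 0.16  0.5  -0.17  0.91 -0.   -0.01]
```

```bash
python3 -m handwheel '[[0,0,0,-0.6,0,0,0],[0,0,0.0165,-0.1,1,0,0],[0,0,0.0165,-0.1,1,0,0],[0,0,0.0165,-0.1,1,0,0],[0,0,0.0165,-0.1,1,0,0],[0,0,0,0,0,0,0]]'; python3 -c "
from h import *
st()"
python3 -m handwheel '[[0,0,0,2,0,0,0],[0,0,0,3,0,0,0],[0,0,0,8,0,0,0],[0,0,0,10,36,0,0],[0,0,0,0,36,0,0],[0,0,0,0,36,0,0],[0,0,0,0,0,0,0],[0,0,0,0,0,0,0]]'; python3 -c "
from h import *
st();lab2()"
```

```text
time: 26.82
position: [0.5877, 0.1007, 0.0368]
ee_rot: [-0.005, -0.054, 0.999, -0.0]
contact_force: [-16.0, 0.6, 1.3]
finger_gap: -0.0002
grip_force: 0.0
t 26.82 loc mm [-60.1  11.3] z 36.8 yaw_loc 172.6 tilt [-0.01  -0.001 -1.   ] F loc [-15.4   4.3] 1.3 Fr/Ft tool [15.8  2.3 -1.2] q [ 0.17  0.5  -0.17  0.91  0.    0.06]
time: 27.48
position: [0.5582, 0.2079, 0.0388]
ee_rot: [0.001, -0.056, 0.998, 0.0]
contact_force: [-0.1, -0.3, 0.3]
finger_gap: 0.0
grip_force: 0.0
t 27.48 loc mm [-63.4 122.4] z 38.8 yaw_loc 172.8 tilt [ 0.001  0.    -1.   ] F loc [-0.2 -0.2] 0.3 Fr/Ft tool [ 0.1 -0.2 -0.3] q [ 0.36  0.49 -0.18  0.9  -0.    0.24]
side hub [ 1.5 -2. ] red [-25.2  -7.1] ang -169.2
  rim centre [-1.  -4.1] r 47.1 143 ang -172.9
top hub [2.1 1.6] red [-23.8  -3.7] ang -168.5
  rim centre [1.3 0.9] r 46.5 264 ang -169.7
```

The tin didn't turn that time (still −169°), because about 14 N of pressing lets the finger slip. I'll repeat from the right side with about 19 N.

```bash
python3 -m handwheel '[[0,0,-0.119,5,-10,0,0],[0,0,-0.119,5,-10,0,0],[0,0,-0.119,5,0,0,0],[0,0,-0.119,5,0,0,0],[0,0,0,0,0,0,0],[0,0,0,0,0,0,0]]'
python3 - <<'E'
from h import *
go(-76,-29,37.5)
E
```

```text
time: 28.08
position: [0.5431, 0.1794, 0.0387]
ee_rot: [0.0, -0.286, 0.958, -0.0]
contact_force: [-0.2, 0.4, 0.3]
finger_gap: -0.0003
grip_force: 0.0
t 28.08 loc mm [-84.9  98.2] z 38.7 yaw_loc 199.6 tilt [ 0. -0. -1.] F loc [-0.1  0.4] 0.3 Fr/Ft tool [-0.   0.4 -0.3] q [ 0.32  0.46 -0.24  0.87 -0.   -0.26]
tool shift [  34.3 -122.8    1.2]
```

```bash
python3 -m handwheel '[[0,0,0,6.9,-24.6,0,0],[0,0,0,6.9,-24.6,0,0],[0,0,0,6.9,-24.6,0,0],[0,0,0,6.9,-24.6,0,0],[0,0,0,6.9,-24.6,0,0],[0,0,0,-6,0,0,0],[0,0,0,-6,0,0,0],[0,0,0,-4,0,0,0],[0,0,0,-2,0,0,0],[0,0,0,-1,0,0,0],[0,0,0,-1,0,0,0],[0,0,0,-1,0,0,0],[0,0,0,-1,0,0,0],[0,0,0,-1,0,0,0],[0,0,0,0,0,0,0]]'
python3 - <<'E'
from h import *
st()
E
```

```text
time: 29.33
position: [0.5979, 0.0709, 0.0377]
ee_rot: [-0.003, -0.288, 0.958, -0.0]
contact_force: [-9.6, -5.1, 2.4]
finger_gap: -0.0
grip_force: 0.0
t 29.33 loc mm [-57.2 -20. ] z 37.7 yaw_loc 199.9 tilt [-0.006 -0.002 -1.   ] F loc [-10.5  -2.7] 2.4 Fr/Ft tool [10.8  1.  -2.4] q [ 0.12  0.5  -0.16  0.92 -0.   -0.47]
```

```bash
python3 -m handwheel '[[0,0,0,-1,0,-0.4,0],[0,0,0,-1,0,-0.4,0],[0,0,0,-0.6,0,-0.4,0],[0,0,0.0165,0,1,0,0],[0,0,0.0165,0,1,0,0]]'; python3 -c "
from h import *
st()"
python3 -m handwheel '[[0,0,0.0165,0,1,0,0],[0,0,0.0165,0,1,0,0]]'; python3 -c "
from h import *
st()"
```

```text
time: 29.75
position: [0.5976, 0.0723, 0.0383]
ee_rot: [-0.005, -0.272, 0.962, -0.001]
contact_force: [-12.5, -15.0, 1.9]
finger_gap: -0.0002
grip_force: 0.0
t 29.75 loc mm [-57.1 -18.7] z 38.3 yaw_loc 197.9 tilt [-0.008 -0.005 -1.   ] F loc [-15.7 -11.6] 1.9 Fr/Ft tool [18.5 -6.2 -1.7] q [ 0.12  0.51 -0.15  0.92 -0.   -0.43]
time: 29.92
position: [0.5965, 0.0739, 0.0383]
ee_rot: [-0.005, -0.256, 0.967, -0.001]
contact_force: [-13.4, -14.7, 2.9]
finger_gap: 0.0
grip_force: 0.0
t 29.92 loc mm [-57.8 -16.8] z 38.3 yaw_loc 196.0 tilt [-0.009 -0.005 -1.   ] F loc [-16.5 -11.2] 2.9 Fr/Ft tool [18.9 -6.2 -2.7] q [ 0.13  0.5  -0.16  0.92 -0.   -0.39]
```

```bash
python3 -m handwheel '[[0,0,0.0165,0,1,0,0],[0,0,0.0165,-0.05,1,0,0],[0,0,0.0165,-0.05,1,0,0],[0,0,0.0165,-0.05,1,0,0]]'; python3 -c "
from h import *
st()"
python3 -m handwheel '[[0,0,0.0165,-0.05,1,0,0],[0,0,0.0165,-0.05,1,0,0],[0,0,0.0165,-0.05,1,0,0]]'
python3 - <<'E'
from h import *
st();lab2(); f=optics.grab_frame("side"); save(f,"s6.png",(280,110,420,230),4)
E
```

```text
time: 30.25
position: [0.5943, 0.0775, 0.0383]
ee_rot: [-0.005, -0.224, 0.975, -0.002]
contact_force: [-14.5, -15.0, 3.3]
finger_gap: -0.0001
grip_force: 0.0
t 30.25 loc mm [-59.1 -12.9] z 38.3 yaw_loc 192.2 tilt [-0.009 -0.005 -1.   ] F loc [-17.7 -11.2] 3.3 Fr/Ft tool [19.7 -7.2 -3.1] q [ 0.13  0.5  -0.16  0.92 -0.   -0.32]
time: 30.5
position: [0.5929, 0.0804, 0.0382]
ee_rot: [-0.005, -0.199, 0.98, -0.002]
contact_force: [-16.0, -13.3, 3.4]
finger_gap: -0.0003
grip_force: 0.0
t 30.5 loc mm [-59.8  -9.7] z 38.2 yaw_loc 189.4 tilt [-0.01  -0.005 -1.   ] F loc [-18.7  -9.2] 3.4 Fr/Ft tool [20.  -6.  -3.1] q [ 0.14  0.5  -0.16  0.92 -0.   -0.26]
side hub [ 4.  -2.2] red [nan nan] ang nan
  rim centre [-0.7 -2. ] r 48.3 73 ang nan
top hub [nan nan] red [nan nan] ang nanh.py:54: RuntimeWarning: invalid value encountered in divide
  red=(Q*w[...,None]).sum((0,1))/w.sum();hub=(Q*h[...,None]).sum((0,1))/h.sum()
```

View pics/s6.png

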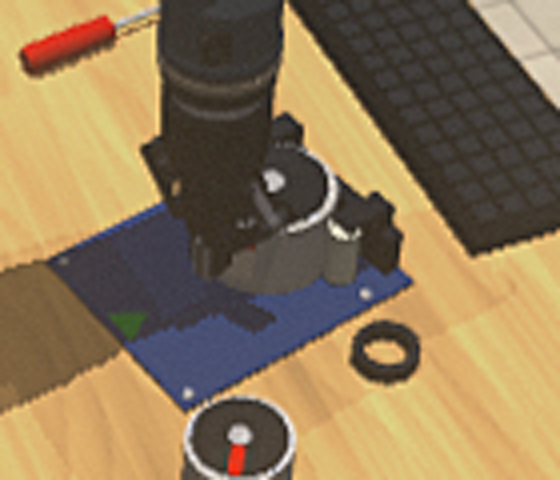

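The stripe is hidden behind the gripper here. I'll back off the same way as before and measure.

```bash
python3 -m handwheel '[[0,0,0,3,0,0,0],[0,0,0,8,0,0,0],[0,0,0,10,36,0,0],[0,0,0,0,36,0,0],[0,0,0,0,36,0,0],[0,0,0,0,20,0,0],[0,0,0,0,0,0,0]]'; python3 -c "
from h import *
st();lab2()"
```

```text
time: 31.23
position: [0.5271, 0.1958, 0.0401]
ee_rot: [0.0, -0.202, 0.979, 0.001]
contact_force: [0.4, -0.2, -0.1]
finger_gap: 0.0002
grip_force: 0.0
t 31.23 loc mm [-96.5 118. ] z 40.1 yaw_loc 189.7 tilt [ 0.     0.001 -1.   ] F loc [ 0.3 -0.3] -0.1 Fr/Ft tool [-0.3 -0.3  0.1] q [ 0.36  0.44 -0.27  0.86  0.   -0.05]
side hub [-0.  -1.5] red [-26.3  -2.8] ang -177.2
  rim centre [-0.9 -3.5] r 47.6 159 ang 178.6
top hub [1.3 1.6] red [-25.3   0.4] ang -177.4
  rim centre [0.9 1. ] r 46.5 254 ang -178.8
```

```bash
python3 -m handwheel '[[0,0,0,8,0,-20,0],[0,0,0,0,0,-30,0],[0,0,0,0,0,0,0],[0,0,0,0,0,0,0],[0,0,0,0,0,0,0],[0,0,0,0,0,0,0]]'; python3 -c "
from h import *
st();print(ctrl.hand_in())"
```

```text
time: 31.83
position: [0.5212, 0.1883, 0.0889]
ee_rot: [-0.001, -0.2, 0.98, -0.0]
contact_force: [0.3, -0.2, 0.0]
finger_gap: 0.0001
grip_force: 0.0
t 31.83 loc mm [-104.   112.1] z 88.9 yaw_loc 189.4 tilt [-0.001 -0.001 -1.   ] F loc [ 0.3 -0.3] 0.0 Fr/Ft tool [-0.2 -0.3 -0. ] q [ 0.35  0.38 -0.22  0.97 -0.   -0.06]
the job is handed in; nothing more can be done
None
```

I handed the job in at 31.8 s, with no verdict shown: the canister was pressed home at about 15 N, then rolled until its label faced the front to within about 3° by camera, its centre measured about 2 mm from the seat, and the highest contact force I read was about 23 N.

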